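# Dip the dosing tank and show the gauge rod

## Task

Lift the carton away from in front of the dosing tank's slanting guide tube and stand it upright on the worktop, more than 15 cm from the tube's mouth. Then take the gauge rod from its cradle by the handle, slide it gently down the tube until its collar stops on the mouth, keep it there for a moment, and draw it right out again. Finish holding the rod still and level for reading, with its tip above the middle of the drip tray and at least 10 cm above the worktop, touching nothing but the gripper; do not let go of it, and leave the bottle, jar and cup where they stand.

Things in the scene. Friction and masses are not known exactly. Their poses are not given: they have to be found in the camera images.
- tank: White plastic dosing tank, fixed, 140 (x) x 160 (y) x 155 mm high; the low grey filler cap on top (18 mm) is not used. Origin: centre of its underside on the worktop; z up; x points horizontally to the side where the guide tube sticks out (away from the robot, within 0.3 rad). Tank and cradle may swap sides.
- tube: Steel guide tube fixed in the tank, 25 degrees up from level. Origin: centre of its open mouth, 165 mm above the worktop, 120 mm ahead of the tank's origin. x runs along the tube out of the mouth, y is level, z the upward normal. 110 mm long, 24 mm outside, bore 14 mm; the last 16 mm flare to 36 mm outside, 26 mm inside at the mouth. Only the rod's collar stops it.
- cradle: White plastic cradle, fixed: base plate 210 x 70 x 8 mm, two notched posts 12 mm thick, 68 mm high, carrying the rod level, its axis 60 mm above the worktop. Origin on the worktop under the rod's axis, 37 mm beyond the rod's tip; x runs from tip to handle. Posts at x = 85 and 216 mm, middle of the handle at x = 170 mm.
- gauge: Loose gauge rod, about 120 g, 189 mm long, lying level, tip towards the robot. Origin: middle of the black handle on the axis: grip here. x runs from tip to handle, y level, z up. Handle 64 (x) x 16 (y) x 18 mm, behind it an 8 mm stub. Steel collar, 38 mm wide, x = -38 to -32 mm. Round shaft, 8 mm, to the tip at x = -133 mm. Fully in: axes match the tube's, origin 38 mm out along the tube's x.
- collar (a point): Point on the rod's axis at the collar's front face (the face towards the tip), 38 mm from the middle of the handle; it meets the tube's mouth when the rod is fully in.
- tip (a point): Tip of the gauge rod, on its axis, 95 mm ahead of the collar's front face.
- carton: Cardboard carton with a paler paper band, loose, about 0.35 kg, standing upright about 70 mm in front of the tube's mouth and blocking the way. 70 mm (x) x 44 mm (y) x 210 mm high. Origin: centre of its underside; z up. Grip it across its 44 mm (y) near the top, from above.
- tray: Square steel drip tray lying on the worktop between tank and cradle, fixed, 90 x 90 mm, rim 12 mm high. Origin: centre of its underside.
- bottle: Bystander: plastic bottle, 60 mm diameter, 170 mm high; origin at the centre of its underside.
- jar: Bystander: plastic jar, 70 mm diameter, 90 mm high; origin at the centre of its underside.
- cup: Bystander: mug with a side handle, 70 mm diameter, 70 mm high; origin at the centre of its underside.

How it is judged:
By the outcome, as a careful person would: the job done as asked, in the order asked, and still so for the second after the job is handed in, while the arm keeps its last pose, push and grip.
It also fails if it takes over 70 s, if anything falls off the work surface, if the arm or the gripper's body presses on something with over 40 N, if the wrist force passes 120 N, or if a joint passes its speed limit or range.

## Robot

A 6-joint arm with a two-finger parallel gripper is mounted at the origin on the work surface. World frame = base frame: x ahead of the robot, y to its left, z up, the work surface at z = 0. Lengths are in mm, angles in rad, forces in N, time in s.
With the tool pointing down it reaches from about 350 to 875 mm from the base axis. Payload 4.2 kg.
Tool frame: the origin (TCP) lies between the finger pads; the fingertips stand 17 mm ahead of it and the grasp point (between the pads) lies 2 mm behind it; z points along the fingers, y is the line along which they close (so a half turn about z gives the same grasp; the last joint's range is limited). The gripper opens to 85 mm and grips with 20 to 120 N. Pads are 22 mm wide; open, the fingers measure 114 mm over their backs; the gripper's body (76 mm by 85 mm) begins 54 mm behind the grasp point. The pads swing forward as they close: fully open they stand 13 mm farther back than shut.
Start: joints at [1.575, 0.385, 0.008, 0, -1.194, -0.259], TCP at [157.501, 604.808, 248.312] pointing down, gripper open.
Joint ranges: [-3.14, 3.14], [-1.21, 2.06], [-1.07, 1.41], [-3.16, 2.05], [-2.99, -0.16], [-3.1, 3.1]. Speed limits (rad/s): [2.79, 2.79, 3.14, 3.14, 3.14, 3.14].

## Interface

Orientations are given as a unit quaternion [x, y, z, w].
In Python, from bench import arm, vision gives the robot as it stands (arm), with the cameras (vision).
- The arm moves only by the shell command python3 jog.py 'ROWS' [OPENING]. ROWS is rows parted by semicolons, their numbers by spaces, 1 to 10 of them, each of 6 numbers: dx, dy, dz in mm, then a rotation vector rx, ry, rz in rad; each row is the pose to reach, as a shift and turn from the pose commanded when the command began, along the tool's axes at that moment; what a row does not reach only later rows make up. A row lasts 1/10 s, in which the tool goes at most 50 mm and 0.15 rad, less where a joint would pass 70% of its speed; a pose out of reach is approached as far as the arm can. OPENING is the finger opening in mm, set as the command begins (- or left out keeps the last). The fingers move at their own pace and stop on an object; the grip force is fixed at half the most. Time passes only in rows, so rows that do not move let the fingers close. It prints the time, the measured TCP pose, the force, the opening and the grip force at its end.
- arm.read_state(): the state, without advancing time (a new reading comes with each control period).
- vision.get_image(name): name is "side" or "top"; returns the picture (384x512x3 uint8, blue, green, red); there is no depth.
- vision.get_calibration(name): a dict with "K" (3x3 intrinsics, pixels), "rvec" (rotation vector, rad) and "tvec" (3), from world to camera coordinates, as OpenCV has them. Camera axes: x right, y down, z forward; pixel columns grow to the right and rows downward; lengths in mm; the calibration is good to about 2 mm. A picture is of the moment at which its call begins. get_calibration takes no time and is no camera call.
- arm.job_done(): hands the job in; it is judged then, once.
The state is a dict: "clock": time; "joints": joint angles; "joint_vel": joint speeds; "joint_efforts": joint torques, N m; "position": TCP position; "ee_rot": TCP orientation; "contact_force": force on the tool from outside, world axes, zero at the start; "wrist_torque": the same for the moment, N m; "gripper_width": finger opening in mm; "grasp_force": force on a finger pad.
Only numpy, scipy, OpenCV 4.12 (cv2) and the standard library are available. Lean on these libraries where they do the work, as an engineer would, in place of code of your own. Each camera call takes 0.05 s, during which the arm holds its last target. There are 200 camera calls.

## Working session

There is one attempt and no reset: what is moved stays moved. The work goes in short steps, Python scripts to look and compute and a shell command to move; the robot and the scene stay as the last step left them, time stands still between calls to the robot, and variables do not carry over. Pictures are saved under pics/ and viewed, at most 12 in all, crops included, and the job is handed in when it is done.

```bash
mkdir -p pics; ls; python3 - <<'E'
from bench import arm, vision
import cv2,numpy as np
for n in("side","top"):
    im=vision.get_image(n);cv2.imwrite(f"pics/{n}0.png",im)
    c=vision.get_calibration(n);R=cv2.Rodrigues(np.array(c["rvec"],float))[0]
    print(n,np.round(c["K"],1).tolist(),"pos",np.round(-R.T@np.array(c["tvec"]).ravel()),"fwd",np.round(R[2],2))
s=arm.read_state();print(s)
E
```

```text
bench.py
jog.py
pics
side [[414.7, 0.0, 259.9], [0.0, 414.7, 188.0], [0.0, 0.0, 1.0]] pos [ 136. -675. 1091.] fwd [ 0.31  0.54 -0.78]
top [[456.4, 0.0, 259.1], [0.0, 456.4, 193.0], [0.0, 0.0, 1.0]] pos [ 410.  -12. 1363.] fwd [ 0.13  0.01 -0.99]
{'clock': 0.1, 'joints': array([ 1.57458362e+00,  3.85483906e-01,  6.76993666e-03, -4.36755842e-04,
       -1.19400411e+00, -2.58605984e-01]), 'joint_vel': array([ 0.00106074, -0.00174752,  0.00208995,  0.00070053,  0.0003866 ,
       -0.00127349]), 'joint_efforts': array([-8.27712802e-05, -3.93317306e+01,  1.88930207e+01,  4.19803619e+00,
       -2.61017376e-03,  2.76044062e-06]), 'position': array([157.3982569 , 604.35351956, 247.33103157]), 'ee_rot': array([ 9.91883687e-01, -1.27144746e-01, -7.55345213e-05,  9.79172747e-04]), 'contact_force': array([ 1.0282133 , -0.83171284, -0.45300041]), 'wrist_torque': array([-0.00955377, -0.01513159,  0.0200428 ]), 'grasp_force': 0.0, 'gripper_width': 85.62118768912762}
```

View pics/side0.png

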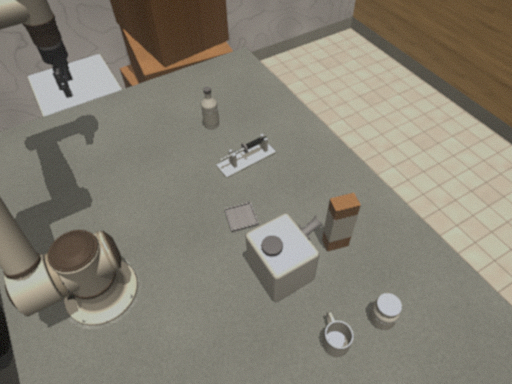

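View pics/top0.png

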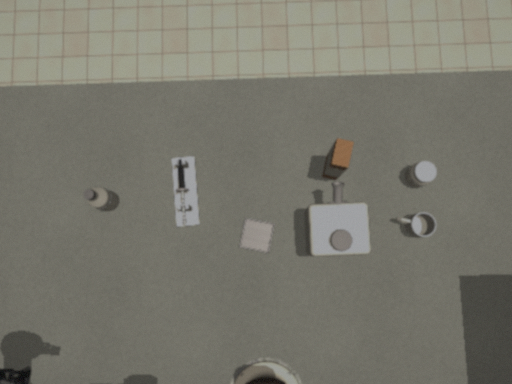

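The side view shows the tank at about (283,258), the carton at (340,222), the cradle and rod at (247,155), the tray at (241,216), the bottle at (210,110), the jar at (387,311) and the cup at (338,337). In the top view the tank is at (340,230), the carton top at (342,152), the tube at (338,190), the cradle at (185,190) and the tray at (257,236). Next I'll enlarge the key regions.

```bash
cat > h.py <<'E'
from bench import arm, vision
import cv2,numpy as np
def cam(n):
    c=vision.get_calibration(n);R=cv2.Rodrigues(np.array(c["rvec"],float))[0]
    return np.array(c["K"],float),R,np.array(c["tvec"],float).ravel()
def ray(n,p):
    K,R,t=cam(n);return -R.T@t,R.T@np.linalg.inv(K)@np.array([p[0],p[1],1.])
def plane(n,p,z):
    o,d=ray(n,p);return o+d*(z-o[2])/d[2]
def tri(ps,pt):
    P=[];
    for n in("side","top"):
        K,R,t=cam(n);P.append(K@np.c_[R,t])
    X=cv2.triangulatePoints(P[0],P[1],np.array(ps,float).reshape(2,1),np.array(pt,float).reshape(2,1)).ravel();return X[:3]/X[3]
def proj(n,X):
    K,R,t=cam(n);q=K@(R@np.array(X,float)+t);return q[:2]/q[2]
def avg(n,k=4): return np.mean([vision.get_image(n).astype(float) for _ in range(k)],0).astype(np.uint8)
def crop(im,x,y,w,h,s,st=10):
    c=cv2.resize(im[y:y+h,x:x+w],None,fx=s,fy=s,interpolation=cv2.INTER_CUBIC)
    for i in range(-x%st,w,st): cv2.line(c,(i*s,0),(i*s,5),(0,0,255),1);cv2.putText(c,str(x+i),(i*s+1,14),0,.3,(0,0,255))
    for i in range(-y%st,h,st): cv2.line(c,(0,i*s),(5,i*s),(0,0,255),1);cv2.putText(c,str(y+i),(6,i*s+3),0,.3,(0,0,255))
    return c
E
python3 - <<'E'
from h import *
S=avg("side");T=avg("top");np.save("S.npy",S);np.save("T.npy",T)
a=np.hstack([crop(S,240,185,130,115,3),crop(T,295,130,130,115,3)])
b=np.hstack([crop(S,205,125,78,50,5),crop(T,150,150,78,50,5)])
b=np.hstack([crop(S,210,130,70,50,5),crop(T,155,150,86,50,5)])[:, :780]
cv2.imwrite("pics/a.png",np.vstack([a,b]))
E
```

```text
(no output)
```

View pics/a.png

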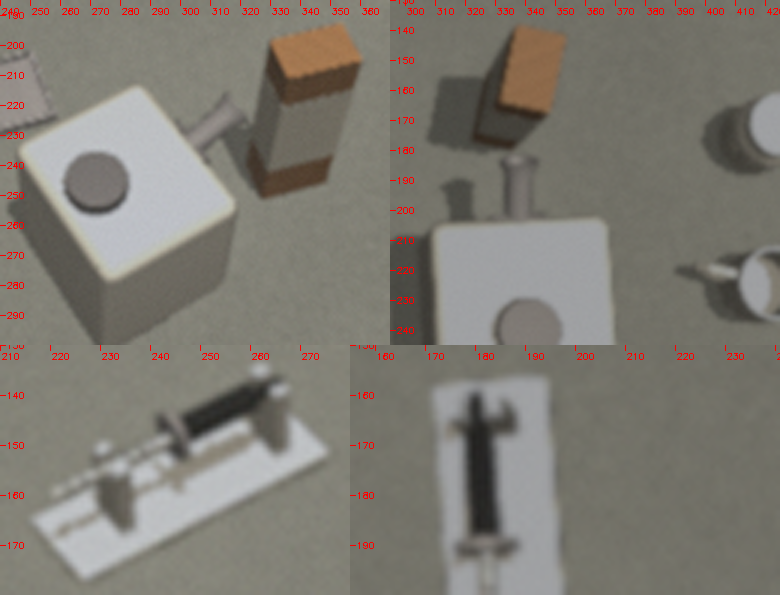

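The enlargements show:
- **Tank:** the top's corners in the side view are near (284,213), (318,254), (275,278) and (247,235).
- **Tube mouth:** near (319,219) in the side view and (338,182) in the top view.
- **Carton:** the orange top is at (344,205) in the side view and (343,153) in the top view.
- **Handle:** black, from about (246,148) to (262,138) in the side view and (180,160)–(181,188) in the top view.

Next I'll measure these with masks.

```bash
cat > m.py <<'E'
from h import *
I={"side":np.load("S.npy"),"top":np.load("T.npy")}
def mask(n,f,roi):
    im=I[n];x,y,w,h=roi;m=np.zeros(im.shape[:2],np.uint8);b,g,r=[im[...,i].astype(int) for i in range(3)]
    k=f(b,g,r);m[y:y+h,x:x+w]=(k[y:y+h,x:x+w]*255)
    nn,l,s,c=cv2.connectedComponentsWithStats(m);j=1+np.argmax(s[1:,4]);m=(l==j).astype(np.uint8)
    cn=max(cv2.findContours(m,cv2.RETR_EXTERNAL,cv2.CHAIN_APPROX_NONE)[0],key=cv2.contourArea)
    return s[j,4],c[j],cn[:,0].astype(float)
def rect(n,cn,z):
    P=np.array([plane(n,p,z)[:2] for p in cn],np.float32);return cv2.minAreaRect(P)
white=lambda b,g,r:(b>150)&(g>150)&(r>140)
orange=lambda b,g,r:(r-b>55)&(r>150)
black=lambda b,g,r:(r<60)&(g<60)&(b<60)
roi={"tank":{"side":(240,205,90,80),"top":(300,195,75,65)},"carton":{"side":(320,185,50,40),"top":(325,130,35,45)},
"handle":{"side":(235,130,40,35),"top":(172,152,18,42)},"cradle":{"side":(210,130,70,50),"top":(165,150,40,85)}}
for o,f in(("tank",white),("carton",orange),("handle",black),("cradle",white)):
    C={}
    for n in("side","top"):
        try:a,c,cn=mask(n,f,roi[o][n])
        except Exception as e: print(o,n,e);continue
        C[n]=c;z={"tank":155,"carton":210,"handle":60,"cradle":8}[o]
        r=rect(n,cn,z);print(o,n,a,np.round(c,1),"rect",np.round(r[0],1),np.round(r[1],1),round(r[2],1))
    if len(C)==2:print("   tri",np.round(tri(C["side"],C["top"]),1))
for o,n,p in(("bg","top",(260,300)),("cradle","top",(193,210)),("tray","top",(257,236)),("tank","top",(320,240)),("handle","top",(181,175)),("handle","side",(254,143)),("carton","top",(343,153))):
    print(o,n,I[n][p[1],p[0]])
E
python3 m.py
```

```text
tank side 2193 [283.4 244.8] rect [ 463.5 -211.2] [132.8 153.3] 0.6
tank top 2211 [339.4 226.5] rect [ 466.4 -209.7] [126.8 146.5] 0.6
   tri [ 471.5 -211.3  141.9]
carton side 314 [344.7 201.3] rect [ 657.8 -215.8] [40.4 67. ] 75.3
carton top attempt to get argmax of an empty sequence
handle side 65 [254.4 142.5] rect [638.6 230.3] [64.3 18.3] 0.7
handle top 95 [180.6 174.8] rect [643.5 227.1] [74.2 11.8] 3.4
   tri [637.6 226.9  62.7]
cradle side 567 [243.2 160.9] rect [596.9 232.4] [207.9  83. ] 4.0
cradle top 626 [190.8 192.5] rect [601.4 208.4] [204.4  36.2] 3.1
   tri [586.6 207.4  16.4]
bg top [102 112 113]
cradle top [159 157 155]
tray top [139 146 151]
tank top [163 161 159]
handle top [37 38 38]
handle side [42 46 46]
carton top [ 75 105 141]
```

```bash
cat > m2.py <<'E'
import io,contextlib
with contextlib.redirect_stdout(io.StringIO()): exec(open("m.py").read())
w2=lambda b,g,r:(b>132)&(g>132)&(r>125)&(abs(r-b)<22)
or2=lambda b,g,r:(r-b>48)&(r>115)
dk=lambda b,g,r:(r<75)&(g<75)&(b<75)
tr=lambda b,g,r:(r-b>5)&(r>124)
for o,n,f,R,z in(("tank","top",w2,(300,195,75,65),155),("cradle","top",w2,(165,150,40,85),8),("carton","top",or2,(325,130,35,45),210),("carton","side",or2,(320,185,50,40),210),("handle","top",dk,(172,152,18,42),60),("handle","side",dk,(235,130,40,35),60),("tray","top",tr,(235,212,45,45),12),("tray","side",tr,(220,195,45,42),12)):
    a,c,cn=mask(n,f,R);r=rect(n,cn,z);print(o,n,a,np.round(c,1),"rect",np.round(r[0],1),np.round(r[1],1),round(r[2],1))
yaw=0.01;u=np.array([np.cos(yaw),np.sin(yaw)])
def mk(im,n,X): pass
def vis(n,x,y,w,h,s,pts):
    c=crop(I[n],x,y,w,h,s,10)
    for X in pts:
        q=proj(n,X);q=((q-[x,y]+.5)*s).astype(int);cv2.circle(c,tuple(int(v) for v in q),2,(0,255,0),-1)
    return c
tk=[[465+a*70,-210.5+b*80,155] for a in(-1,1) for b in(-1,1)]
c25,s25=np.cos(.4363),np.sin(.4363)
m=np.array([585,-209.5,165.]);tb=[m+np.array([-s25*np.cos(t),np.sin(t),c25*np.cos(t)])*18 for t in np.arange(0,6.3,.785)]+[m]
cv2.imwrite("pics/b.png",np.vstack([np.hstack([vis("side",295,195,40,40,9,tk+tb),vis("top",320,170,40,40,9,tk+tb)]),np.hstack([vis("side",218,130,60,36,6,[]),vis("top",165,185,60,36,6,[])])]))
E
python3 m2.py
```

```text
tank top 2456 [339.3 227. ] rect [ 466.5 -209. ] [131.8 150.9] 0.4
cradle top 1187 [186.2 193.5] rect [600.4 223.8] [210.3  70.4] 3.7
carton top 410 [342.3 152.4] rect [ 659.2 -217.7] [41.  67.1] 75.3
carton side 359 [344.8 201.6] rect [ 656.9 -216.6] [44.4 70.6] 75.6
handle top 126 [180.9 174.5] rect [642. 226.] [23.2 75.7] 81.5
handle side 84 [254.7 142.3] rect [638.6 228.9] [65.  24.5] 4.2
tray top 818 [256.5 235. ] rect [461.8  11.2] [86.7 89.5] 76.8
tray side 1617 [241.1 213.8] rect [461.2  15.3] [159.  145.1] 58.9
```

View pics/b.png

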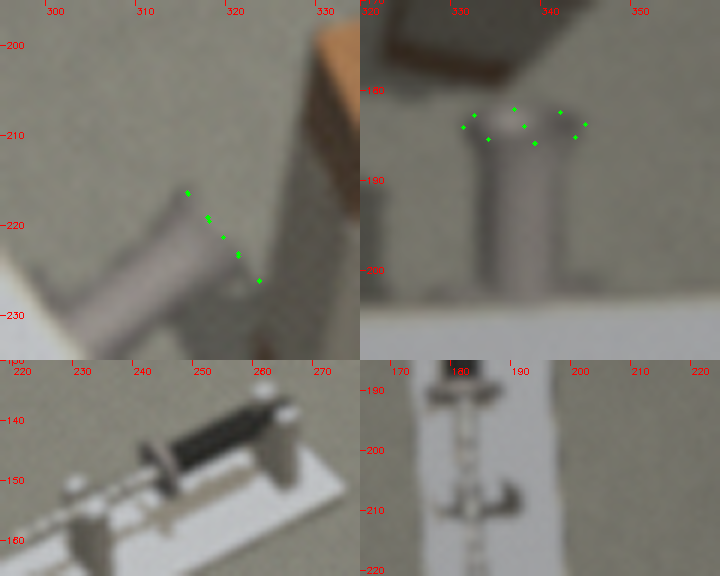

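Projected from a mouth at (585,-209.5,165), the rim falls on the mouth seen in both views: the side rim runs (315,216)–(323,226), and the top view is about 1 px off. The carton's top centre is near (658,-217) with yaw about -14.6°, which the tool already has. Next I'll work out the approach to it.

```bash
cat >> h.py <<'E'
from scipy.spatial.transform import Rotation as Ro
def tool(yaw,pitch=0):
    "tool x along heading yaw, raised by pitch; z down"
    x=np.array([np.cos(yaw)*np.cos(pitch),np.sin(yaw)*np.cos(pitch),np.sin(pitch)])
    y=np.array([np.sin(yaw),-np.cos(yaw),0]);return Ro.from_matrix(np.c_[x,y,np.cross(x,y)])
def delta(p,R,p0=None,R0=None):
    if p0 is None:
        s=arm.read_state();p0=s["position"];R0=Ro.from_quat(s["ee_rot"])
    d=R0.inv().apply(np.array(p)-p0);w=(R0.inv()*R).as_rotvec()
    print("delta",np.round(d,1),np.round(w,3),"dist",round(np.linalg.norm(d)),"rot",round(np.linalg.norm(w),2))
def st():
    s=arm.read_state();R=Ro.from_quat(s["ee_rot"]);m=R.as_matrix()
    print("t",round(s["clock"],2),"p",np.round(s["position"],1),"yaw",round(np.arctan2(m[1,0],m[0,0]),4),"pitch",round(np.arcsin(m[2,0]),4),"ydir",np.round(m[:,1],3),"j",np.round(s["joints"],2),"F",np.round(s["contact_force"],1),"w",round(s["gripper_width"],1),"g",round(s["grasp_force"],1))
E
python3 - <<'E'
from h import *
st()
print("carton tri",tri((344.8,201.6),(342.3,152.4)),"jar",plane("top",(424,172),90),plane("side",(388,303),90),"cup",plane("top",(422,225),70),"edge",plane("top",(400,76),0),"tray",tri((241,216.5),(256.5,235.5)))
Y=np.radians(-14.5)
delta([657.7,-217,300],tool(Y)); 
E
```

```text
t 0.5 p [157.5 604.8 248.3] yaw -0.2547 pitch 0.0 ydir [-0.252 -0.968  0.   ] j [ 1.57  0.38  0.01 -0.   -1.19 -0.26] F [ 0.   0.  -0.4] w 85.5 g 0.0
carton tri [ 658.0511881  -217.29319135  209.85290507] jar [ 621.28020796 -465.70700284   90.        ] [ 622.11781144 -464.48800836   90.        ] cup [ 473.50915435 -455.88265939   70.        ] edge [ 940.10568787 -446.34128203    0.        ] tray [459.50181053  12.59460604   6.77074088]
delta [691.2 669.2 -51.6] [ 0.    -0.    -0.002] dist 963 rot 0.0
```

```bash
python3 jog.py '35 34 -52 0 0 0;70 68 -52 0 0 0;105 102 -52 0 0 0;140 136 -52 0 0 0;175 170 -52 0 0 0;210 204 -52 0 0 0;245 238 -52 0 0 0;280 272 -52 0 0 0;315 306 -52 0 0 0;350 340 -52 0 0 0' 85 && python3 jog.py '35 34 0 0 0 0;70 68 0 0 0 0;105 102 0 0 0 0;140 136 0 0 0 0;175 170 0 0 0 0;210 204 0 0 0 0;245 238 0 0 0 0;280 272 0 0 0 0;315 306 0 0 0 0;341 329 0 0 0 0'; python3 - <<'E'
from h import *
st()
delta([657.7,-217,190],tool(np.radians(-14.5)))
E
```

```text
clock: 1.5
position: [408.3, 190.2, 300.9]
ee_rot: [0.992, -0.127, 0.0, -0.001]
contact_force: [0.7, 1.1, 1.0]
gripper_width: 85.3
grasp_force: 0.0
clock: 2.5
position: [655.7, -215.1, 299.7]
ee_rot: [0.992, -0.128, -0.0, 0.0]
contact_force: [1.2, 0.5, -0.2]
gripper_width: 84.7
grasp_force: 0.0
t 2.5 p [ 655.7 -215.1  299.7] yaw -0.2567 pitch -0.0004 ydir [-0.254 -0.967  0.   ] j [-0.08  0.47  0.28  0.   -1.37  1.4 ] F [ 1.2  0.5 -0.2] w 84.7 g 0.0
delta [  2.5   1.2 109.7] [ 0.     0.    -0.004] dist 110 rot 0.0
```

```bash
python3 jog.py '0 0 40 0 0 0;0 0 80 0 0 0;0 0 100 0 0 0;0 0 110 0 0 0;0 0 110 0 0 0;0 0 110 0 0 0' && python3 jog.py '0 0 0 0 0 0;0 0 0 0 0 0;0 0 0 0 0 0;0 0 0 0 0 0;0 0 0 0 0 0;0 0 0 0 0 0' 30; python3 - <<'E'
from h import *
st()
E
```

```text
clock: 3.1
position: [655.7, -212.4, 191.9]
ee_rot: [0.992, -0.127, 0.001, 0.0]
contact_force: [-0.7, -0.5, 0.6]
gripper_width: 85.3
grasp_force: 0.0
clock: 3.7
position: [655.4, -212.7, 191.7]
ee_rot: [0.992, -0.127, 0.001, 0.0]
contact_force: [-0.2, -0.5, 5.3]
gripper_width: 43.6
grasp_force: 63.0
t 3.7 p [ 655.4 -212.7  191.7] yaw -0.2545 pitch 0.0024 ydir [-0.252 -0.968  0.001] j [-0.08  0.53  0.1   0.   -1.14  1.4 ] F [-0.2 -0.5  5.3] w 43.6 g 63.0
```

```bash
python3 jog.py '0 0 -10 0 0 0;0 0 -30 0 0 0;0 0 -50 0 0 0;0 0 -60 0 0 0;0 0 -60 0 0 0'; python3 - <<'E'
from h import *
st()
delta([728,-380,250],tool(-.2547))
E
```

```text
clock: 4.2
position: [655.1, -212.0, 250.9]
ee_rot: [0.992, -0.127, 0.001, -0.0]
contact_force: [-0.2, 0.4, -3.8]
gripper_width: 42.6
grasp_force: 62.0
t 4.2 p [ 655.1 -212.   250.9] yaw -0.2549 pitch 0.0011 ydir [-0.252 -0.968 -0.001] j [-0.08  0.49  0.19 -0.   -1.26  1.4 ] F [-0.2  0.4 -3.8] w 42.6 g 62.0
delta [112.9 144.2   0.9] [-0.001 -0.001 -0.   ] dist 183 rot 0.0
```

```bash
python3 jog.py '10 13 0 0 0 0;30 38 0 0 0 0;55 70 0 0 0 0;80 102 0 0 0 0;100 128 0 0 0 0;110 140 0 0 0 0;113 144 0 0 0 0;113 144 0 0 0 0;113 144 0 0 0 0' && python3 jog.py '0 0 15 0 0 0;0 0 30 0 0 0;0 0 43 0 0 0;0 0 50 0 0 0;0 0 55 0 0 0;0 0 57 0 0 0;0 0 57 0 0 0'; python3 - <<'E'
from h import *
st()
E
```

```text
clock: 5.1
position: [727.7, -378.9, 249.4]
ee_rot: [0.992, -0.127, -0.001, -0.001]
contact_force: [-0.5, 0.1, -3.3]
gripper_width: 43.3
grasp_force: 62.5
clock: 5.8
position: [728.0, -380.1, 193.6]
ee_rot: [0.992, -0.127, 0.0, 0.0]
contact_force: [-0.1, 0.3, -4.8]
gripper_width: 43.4
grasp_force: 62.4
t 5.8 p [ 728.  -380.1  193.6] yaw -0.2547 pitch 0.0004 ydir [-0.252 -0.968  0.   ] j [-0.29  0.77  0.55  0.   -1.35  1.6 ] F [-0.1  0.3 -4.8] w 43.4 g 62.4
```

```bash
python3 jog.py '0 0 1 0 0 0;0 0 2 0 0 0;0 0 3 0 0 0;0 0 3 0 0 0' && python3 jog.py '0 0 0 0 0 0;0 0 0 0 0 0;0 0 0 0 0 0;0 0 0 0 0 0;0 0 0 0 0 0' 85 && python3 jog.py '0 0 -20 0 0 0;0 0 -60 0 0 0;0 0 -100 0 0 0;0 0 -130 0 0 0;0 0 -130 0 0 0'; python3 - <<'E'
from h import *
st()
delta([640,226,320],tool(0.06))
S=avg("side");T=avg("top");np.save("S.npy",S);np.save("T.npy",T)
cv2.imwrite("pics/c.png",np.hstack([crop(S,290,130,120,190,3,20),crop(T,315,90,120,190,3,20)]))
E
```

```text
clock: 6.2
position: [728.1, -380.3, 191.8]
ee_rot: [0.992, -0.127, 0.001, 0.0]
contact_force: [-1.2, 1.5, -0.3]
gripper_width: 43.5
grasp_force: 62.8
clock: 6.7
position: [728.0, -380.2, 190.5]
ee_rot: [0.992, -0.127, 0.0, 0.0]
contact_force: [-0.1, -0.4, -0.5]
gripper_width: 84.7
grasp_force: 0.0
clock: 7.2
position: [728.9, -381.1, 327.9]
ee_rot: [0.992, -0.127, 0.006, 0.002]
contact_force: [-1.1, -0.2, 1.2]
gripper_width: 84.9
grasp_force: 0.0
t 7.2 p [ 728.9 -381.1  327.9] yaw -0.255 pitch 0.012 ydir [-0.252 -0.968  0.003] j [-0.29  0.74  0.82  0.   -1.63  1.6 ] F [-1.1 -0.2  1.2] w 84.9 g 0.0
delta [-239.2 -565.1    3.5] [ 0.005 -0.011 -0.315] dist 614 rot 0.32
```

View pics/c.png

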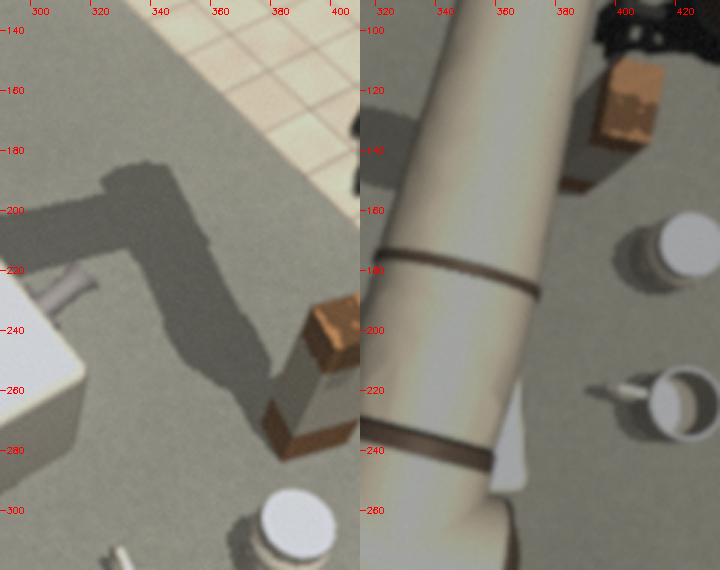

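The carton stands upright in its new place (top view about (405,125)), clear of the jar, and the tube's mouth in the side view at (318,221) is free. Now I'll go over the cradle.

```bash
python3 jog.py '-19 -45 0 0 0 0;-38 -90 0 0 0 -0.1;-57 -135 0 0 0 -0.2;-76 -180 0 0 0 -0.315;-95 -225 0 0 0 -0.315;-114 -270 0 0 0 -0.315;-133 -315 0 0 0 -0.315;-152 -360 0 0 0 -0.315;-171 -405 0 0 0 -0.315;-190 -450 0 0 0 -0.315' && python3 jog.py '0 40 0 0 0 0;0 40 0 0 0 0' >/dev/null; python3 - <<'E'
from h import *
st()
delta([640,226,320],tool(0.06))
E
```

```text
clock: 8.6
position: [656.7, 105.1, 320.2]
ee_rot: [1.0, 0.03, -0.0, 0.0]
contact_force: [1.1, 0.5, 0.5]
gripper_width: 85.0
grasp_force: 0.0
t 8.8 p [659.3  64.4 320.1] yaw 0.0633 pitch -0.0009 ydir [ 0.063 -0.998  0.001] j [ 0.34  0.42  0.23  0.   -1.39  1.29] F [-0.1 -0.6  0.4] w 85.1 g 0.0
delta [  -9.1 -162.5   -0. ] [0.001 0.001 0.003] dist 163 rot 0.0
```

```bash
python3 - <<'E'
from h import *
S=avg("side",8);T=avg("top",8);np.save("S.npy",S);np.save("T.npy",T)
cv2.imwrite("pics/d.png",np.vstack([np.hstack([crop(S,295,200,38,40,10,5),crop(T,320,165,38,40,10,5)]),np.hstack([crop(S,218,130,38,19,10,5),crop(T,165,152,38,19,10,5)])]))
E
```

```text
(no output)
```

View pics/d.png

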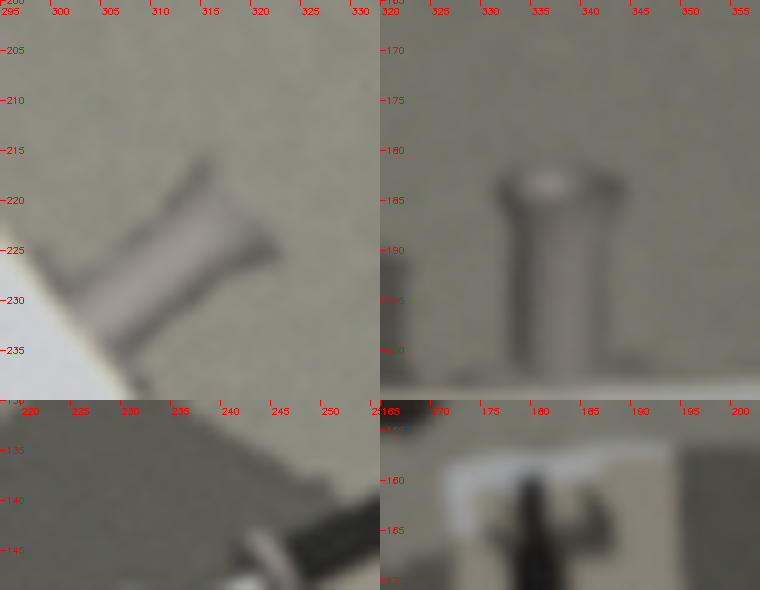

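```bash
python3 - <<'E'
from h import *
m=tri((318.0,219.8),(337.6,183.8));print(m)
c,s=np.cos(np.radians(25)),np.sin(np.radians(25))
for yaw in(-.03,0.01,.05):
    for M in(m,np.array([585,-208.5,165])):
        q=M-40*np.array([c*np.cos(yaw),c*np.sin(yaw),s]);print(yaw,proj("side",M)+.5,proj("top",M)+.5,proj("side",q)+.5,proj("top",q)+.5)
I=np.load("T.npy").astype(int)
for r in(196,199):print(r,I[r,328:348,2])
# cradle in top
for r in(170,176,182):print(r,I[r,172:192,2])
for cc in(179,180,181):print(cc,I[150:195,cc,2])
E
```

```text
[ 582.66867962 -207.69308016  169.94892757]
-0.03 [318.91852616 220.2193563 ] [337.95211402 184.62535567] [307.06344554 229.30120603] [337.23718572 199.02613956]
-0.03 [319.62433301 221.10337594] [337.91892731 184.02229586] [307.81165317 230.1495871 ] [337.20737273 198.36771954]
0.01 [318.91852616 220.2193563 ] [337.95211402 184.62535567] [307.36840977 229.69219334] [337.78235766 199.0152388 ]
0.01 [319.62433301 221.10337594] [337.91892731 184.02229586] [308.11601724 230.53972619] [337.75022232 198.35685696]
0.05 [318.91852616 220.2193563 ] [337.95211402 184.62535567] [307.69151101 230.074133  ] [338.32621786 198.9827302 ]
0.05 [319.62433301 221.10337594] [337.91892731 184.02229586] [308.43843779 230.92083605] [338.29176592 198.32448261]
196 [119 119 120 117 103  84  81  97 109 115 121 120 115 105 104 114 119 120
 118 118]
199 [119 119 117 115 103  86  85  98 110 116 122 122 116 106 105 113 114 115
 115 115]
170 [108 129 133 132 130 106  61  27  26  27  38  70 107 129 133 134 134 134
 133 136]
176 [102 124 133 135 130 113  75  38  27  26  28  53  95 126 134 135 134 134
 135 134]
182 [ 87 109 128 135 133 124  99  55  27  25  28  42  79 114 132 134 135 135
 135 136]
179 [117 117 117 117 117 117 118 137 142 118  80  60  51  48  50  48  38  31
  29  28  27  27  30  31  32  36  38  40  41  46  49  51  55  60  61  62
  64  76  99 112  99  87 112 142 155]
180 [117 117 118 119 119 116 116 134 138 110  71  51  45  41  39  35  29  26
  27  28  26  26  23  25  26  27  27  26  26  25  28  28  27  29  30  30
  36  62 103 124 107  94 114 136 144]
181 [116 116 115 117 118 115 117 135 142 128 107  89  79  73  60  44  34  30
  26  29  27  26  27  27  23  26  26  29  25  29  31  26  25  29  28  29
  34  65 109 129 116 112 126 135 139]
```

```bash
python3 - <<'E'
from h import *
e=plane("top",(181.3,188.8),69);print("end->centre top",e+32*np.array([.998,.06,0]))
for r,c in((170,180.4),(176,180.8),(182,181.2)):print(plane("top",(c,r),69))
S=np.load("S.npy");g=S[...,2].astype(int)
print(g[130:156,238:275])
E
```

```text
end->centre top [629.32711962 225.23463676  69.        ]
[652.24416153 225.55287318  69.        ]
[634.66334774 224.51052026  69.        ]
[617.1432624  223.47176787  69.        ]
[[137 136 137 139 138 137 136 139 140 139 138 140 141 142 141 138 139 141
  139 139 139 141 142 141 139 138 136 137 139 139 138 139 140 141 142 140
  141]
 [122 131 137 138 138 136 136 140 139 141 139 138 141 141 140 141 141 141
  141 139 142 142 144 143 142 138 137 135 138 139 141 140 141 140 141 140
  141]
 [101 114 127 137 137 137 140 141 142 141 139 139 140 141 143 141 141 139
  141 140 140 141 140 141 143 140 138 137 140 139 140 139 139 138 140 141
  140]
 [ 90  96 110 120 129 136 140 140 142 141 142 140 141 142 142 139 140 139
  138 139 140 141 141 146 149 145 139 139 139 140 139 140 138 138 139 139
  140]
 [ 90  91  94  98 109 121 131 136 140 141 141 139 140 141 141 141 140 139
  141 139 140 140 142 146 152 145 141 139 142 141 140 140 140 140 138 139
  138]
 [ 91  91  91  91  92 102 108 121 132 140 141 140 141 142 141 141 140 140
  140 141 141 136 134 137 137 130 130 131 135 141 143 142 142 140 138 1
[... 2410 characters left out ...]
 148 148 147 149 149 150 148 138 122 115 120 135 146 148 149 150 149 153
  156]
 [135 131 143 147 147 134 110  91  92 106 133 147 150 148 147 149 148 148
  147 148 148 147 149 149 148 147 140 136 141 148 149 152 149 146 141 132
  126]
 [160 169 172 169 168 157 139 125 125 133 142 149 148 148 148 149 148 149
  148 150 148 147 149 149 149 148 149 146 150 150 150 148 144 133 121 103
   93]
 [191 197 187 171 164 158 149 145 146 146 146 148 149 148 148 149 149 149
  148 149 148 149 148 149 148 150 150 151 151 149 145 133 121 106  95  86
   86]
 [202 202 197 184 162 152 147 148 149 151 150 147 147 146 148 148 148 147
  148 148 149 147 148 149 149 150 150 149 145 136 125 106  95  89  86  89
   90]]
```

```bash
python3 - <<'E'
from h import *
print(tri((247.2,145),(181.3,189)))
for x in(629,635):
  for d in(-133,-38,-32,0,32,40):
    P=[x+d,224.3+d*.06,60];print(x,d,np.round(proj("side",P),1),np.round(proj("top",P),1))
delta([630,224.5,320],tool(0.06))
E
```

```text
[598.89565102 221.16005085  74.38208993]
629 -133 [220.5 160.4] [184.5 224.3]
629 -38 [244.2 148.8] [182.3 191.4]
629 -32 [245.6 148.1] [182.2 189.4]
629 0 [253.4 144.3] [181.5 178.4]
629 32 [261.  140.6] [180.7 167.6]
629 40 [262.8 139.6] [180.5 164.9]
635 -133 [222.1 159.7] [184.5 222.2]
635 -38 [245.7 148.1] [182.3 189.3]
635 -32 [247.1 147.4] [182.2 187.3]
635 0 [254.8 143.7] [181.4 176.4]
635 32 [262.4 139.9] [180.7 165.6]
635 40 [264.3 139. ] [180.5 162.9]
delta [ -20.1 -162.7    0.3] [ 0. -0.  0.] dist 164 rot 0.0
```

```bash
python3 jog.py '-5 -45 0 0 0 0;-10 -90 0 0 0 0;-15 -130 0 0 0 0;-20 -163 0 0 0 0;-20 -163 40 0 0 0;-20 -163 80 0 0 0;-20 -163 120 0 0 0;-20 -163 160 0 0 0;-20 -163 180 0 0 0;-20 -163 180 0 0 0' && python3 - <<'E'
from h import *
st()
delta([630,225,58],tool(0.06))
S=avg("side");T=avg("top");cv2.imwrite("pics/e.png",np.hstack([crop(S,215,115,63,60,6),crop(T,150,140,63,90,6)[:360]]))
E
```

```text
clock: 10.6
position: [628.1, 223.8, 136.1]
ee_rot: [1.0, 0.03, -0.004, 0.002]
contact_force: [0.1, -0.6, -0.4]
gripper_width: 85.1
grasp_force: 0.0
t 10.6 p [628.1 223.8 136.1] yaw 0.0598 pitch -0.0075 ydir [ 0.06  -0.998  0.003] j [ 0.58  0.55 -0.02 -0.   -1.01  1.05] F [ 0.1 -0.6 -0.4] w 85.1 g 0.0
delta [ 2.6 -1.3 78.1] [ 0.003  0.008 -0.   ] dist 78 rot 0.01
```

View pics/e.png

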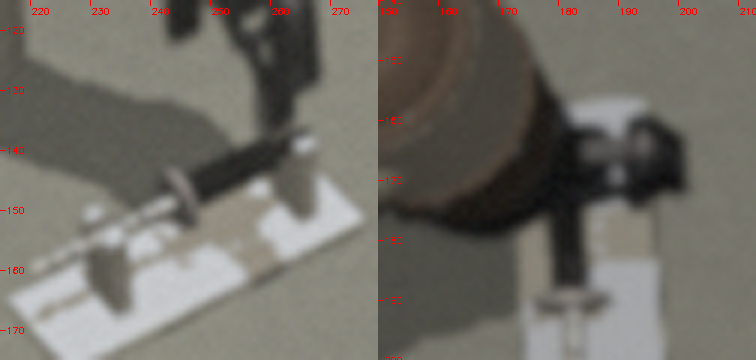

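The fingers straddle the rod and the collar at side (244.5,148) fits a handle centre at x≈629. Descending to grip.

```bash
python3 jog.py '0 -1 30 0 0 0;0 -1 55 0 0 0;0 -1 72 0 0 0;0 -1 82 0 0 0;0 -1 82 0 0 0;0 -1 82 0 0 0' && python3 jog.py '0 0 0 0 0 0;0 0 0 0 0 0;0 0 0 0 0 0;0 0 0 0 0 0;0 0 0 0 0 0;0 0 0 0 0 0;0 0 0 0 0 0' 0; python3 - <<'E'
from h import *
st()
E
```

```text
clock: 11.6
position: [630.7, 226.2, 59.3]
ee_rot: [1.0, 0.03, 0.001, -0.0]
contact_force: [-0.4, 0.1, 0.3]
gripper_width: 85.1
grasp_force: 0.0
clock: 12.3
position: [630.3, 226.0, 58.8]
ee_rot: [1.0, 0.03, 0.0, -0.0]
contact_force: [-0.3, -0.8, 2.1]
gripper_width: 14.7
grasp_force: 59.2
t 12.3 p [630.3 226.   58.8] yaw 0.0605 pitch 0.0007 ydir [ 0.06  -0.998 -0.   ] j [ 0.59  0.63 -0.09  0.   -0.85  1.05] F [-0.3 -0.8  2.1] w 14.7 g 59.2
```

```bash
python3 jog.py '0 0 -10 0 0 0;0 0 -30 0 0 0;0 0 -60 0 0 0;0 0 -95 0 0 0;0 0 -130 0 0 0;0 0 -160 0 0 0;0 0 -185 0 0 0;0 0 -200 0 0 0;0 0 -200 0 0 0'; python3 - <<'E'
from h import *
st()
P=np.radians(25);yaw=.01;M=np.array([584.5,-208.5,165])
def tgt(out):
    R=tool(yaw,P);return M+R.as_matrix()[:,0]*(38+95+out)+R.as_matrix()[:,2]*1.2,R
p,R=tgt(40);print(p)
delta(p,R)
E
```

```text
clock: 13.2
position: [630.8, 226.1, 261.4]
ee_rot: [1.0, 0.03, 0.002, -0.001]
contact_force: [-0.1, 0.1, -1.3]
gripper_width: 15.1
grasp_force: 58.9
t 13.2 p [630.8 226.1 261.4] yaw 0.0602 pitch 0.0048 ydir [ 0.06  -0.998 -0.002] j [ 0.59  0.45  0.15  0.   -1.26  1.05] F [-0.1  0.1 -1.3] w 15.1 g 58.9
[ 741.79052422 -206.92704233  237.02538994]
delta [ 84.7 438.9  23.9] [-0.013  0.432  0.049] dist 448 rot 0.43
```

```bash
python3 jog.py '15 15 0 0 0 0;35 45 0 0 0.06 0.01;55 85 0 0 0.13 0.02;75 125 0 0 0.2 0.03;85 165 5 0 0.27 0.04;85 205 10 0 0.34 0.045;85 245 15 0 0.40 0.05;85 285 20 0 0.43 0.05;85 325 22 0 0.43 0.05;85 360 22 0 0.43 0.05'; python3 jog.py '0 0 0 0 0 0;0 0 0 0 0 0' ; python3 - <<'E'
from h import *
st()
P=np.radians(25);yaw=.01;M=np.array([584.5,-208.5,165])
def tgt(out):
    R=tool(yaw,P);return M+R.as_matrix()[:,0]*(38+95+out)+R.as_matrix()[:,2]*1.2,R
delta(*tgt(40))
E
```

```text
clock: 14.2
position: [734.6, -130.2, 233.3]
ee_rot: [0.978, 0.004, 0.211, -0.007]
contact_force: [1.4, 0.3, -0.6]
gripper_width: 14.7
grasp_force: 58.9
clock: 14.4
position: [735.5, -129.4, 234.2]
ee_rot: [0.977, 0.003, 0.212, -0.006]
contact_force: [-0.1, 0.8, -2.8]
gripper_width: 15.3
grasp_force: 59.0
t 14.4 p [ 735.5 -129.4  234.2] yaw 0.0044 pitch 0.4263 ydir [ 0.009 -1.    -0.011] j [ 0.04  0.43 -0.03  0.01 -0.69  1.53] F [-0.1  0.8 -2.8] w 15.3 g 59.0
delta [ 6.6 77.5 -1. ] [-0.01   0.01  -0.005] dist 78 rot 0.01
```

```bash
python3 jog.py '2 15 0 0 0 0;4 40 0 0 0 0;6 60 -1 -0.01 0.01 -0.005;7 73 -1 -0.01 0.01 -0.005;7 77 -1 -0.01 0.01 -0.005;7 77 -1 -0.01 0.01 -0.005;7 77 -1 -0.01 0.01 -0.005'; python3 - <<'E'
from h import *
st()
P=np.radians(25);yaw=.01;M=np.array([584.5,-208.5,165])
R=tool(yaw,P);p=M+R.as_matrix()[:,0]*(173)+R.as_matrix()[:,2]*1.2
delta(p,R)
S=avg("side");T=avg("top");np.save("S.npy",S);np.save("T.npy",T)
s=arm.read_state();Rm=Ro.from_quat(s["ee_rot"]).as_matrix();o=s["position"]-1.2*Rm[:,2]
def vis(n,x,y,w,h,k):
    c=crop(eval(n[0].upper()),x,y,w,h,k,10)
    for X in(o,o-38*Rm[:,0],o-133*Rm[:,0],M,M-40*R.as_matrix()[:,0]):
        q=(proj(n,X)-[x,y]+.5)*k;cv2.circle(c,(int(q[0]),int(q[1])),2,(0,255,0),-1)
    return c
cv2.imwrite("pics/f.png",np.hstack([vis("side",295,165,60,80,6),vis("top",310,115,60,80,6)]))
E
```

```text
clock: 15.1
position: [743.3, -204.4, 239.0]
ee_rot: [0.976, 0.006, 0.218, -0.001]
contact_force: [0.2, 0.1, -2.3]
gripper_width: 15.1
grasp_force: 59.0
t 15.1 p [ 743.3 -204.4  239. ] yaw 0.013 pitch 0.4392 ydir [ 0.013 -1.     0.   ] j [-0.07  0.46  0.06 -0.05 -0.73  1.69] F [ 0.2  0.1 -2.3] w 15.1 g 59.0
delta [-2.3  2.5  1.1] [-0.001 -0.003  0.003] dist 4 rot 0.0
```

View pics/f.png

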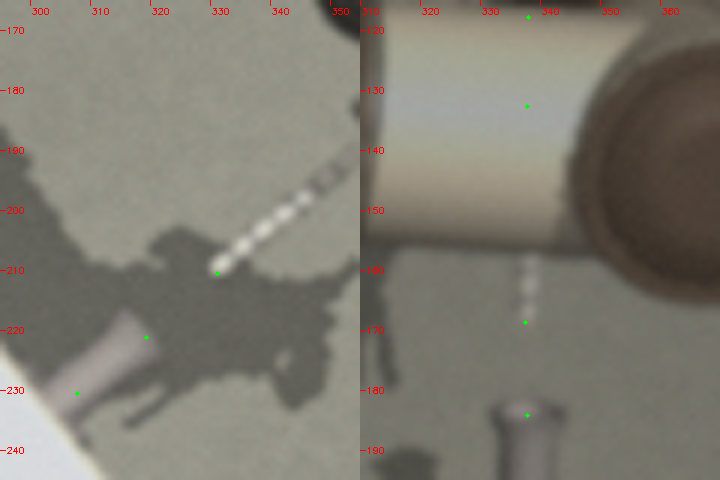

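The rod's tip appears at side (329.5,210) and top (338,168), pointing at the mouth at side (318.5,220) and top (338,184). I'll measure the sideways offset more closely.

```bash
python3 - <<'E'
from h import *
T=np.load("T.npy").astype(float).mean(2);S=np.load("S.npy").astype(float).mean(2)
for r in(160,162,164,166,168):
    v=T[r,328:350]; w=np.clip(v-np.median(v)-5,0,None);print(r,np.round(v[5:17]).astype(int),(w*np.arange(328,350)).sum()/max(w.sum(),1))
for r in(181,183,185,187,192,196,198):print(r,np.round(T[r,328:349]).astype(int))
for c in(330,333,336,340):
    r0=int(proj("side",[0,0,0])[0]*0+203-(c-336)*.75)
    v=S[r0-8:r0+12,c];w=np.clip(v-125,0,None);print(c,(w*np.arange(r0-8,r0+12)).sum()/max(w.sum(),1))
s=arm.read_state();Rm=Ro.from_quat(s["ee_rot"]).as_matrix();o=s["position"]-1.2*Rm[:,2]
for d in(-133,-125,-115):print(d,o+d*Rm[:,0],proj("top",o+d*Rm[:,0]),proj("side",o+d*Rm[:,0]))
E
```

```text
160 [115 111 107 105 118 126 124 116 113 113 114 112] 338.4102564102564
162 [115 112 111 117 135 143 132 117 114 113 113 113] 337.9451219512195
164 [113 112 109 108 120 126 119 116 114 115 115 115] 337.88461538461536
166 [114 111 108 115 134 138 125 115 115 114 115 114] 337.7731092436975
168 [112 114 114 119 127 128 118 115 114 113 114 114] 337.52525252525254
181 [115 115 114 113 109 106 107 111 113 114 110 107 104 106 108 111 113 113
 114 113 113]
183 [116 117 112  99  88  94 110 123 130 130 123 112  98  90  84  88 100 110
 113 113 114]
185 [119 117 114 101  81  77  86  95 102 104 104 101  99  98  96  93 103 111
 115 115 113]
187 [115 115 114 113 100  80  79  89  97 103 108 109 109 105 102 106 110 114
 115 113 113]
192 [118 118 117 114 102  82  77  92 103 112 116 116 113 105 105 114 117 117
 116 115 114]
196 [118 117 117 114 101  81  80  94 107 114 118 118 113 103 104 112 116 116
 116 116 115]
198 [116 117 113 112 102  82  83  96 108 115 119 118 113 103 102 110 116 115
 115 116 116]
330 204.22962962962964
333 203.76619099890232
336 202.21499013806707
340 200.89158453373764
-133 [ 622.55745196 -206.60467097  183.82958966] [337.09534229 168.29181966] [330.80088927 210.11672525]
-125 [ 629.79532631 -206.51332049  187.23617591] [337.12377955 165.32898932] [333.10753033 208.21099608]
-115 [ 638.84266925 -206.3991324   191.49440873] [337.15949038 161.60833888] [335.99287315 205.82714795]
```

```bash
python3 jog.py '-2 1.3 0 0 -0.002 0.003;-12 1.3 0 0 -0.002 0.003;-24 1.3 0 0 -0.002 0.003;-36 1.3 0 0 -0.002 0.003;-44 1.3 0 0 -0.002 0.003;-50 1.3 0 0 -0.002 0.003;-52 1.3 0 0 -0.002 0.003;-52 1.3 0 0 -0.002 0.003'; python3 - <<'E'
from h import *
st()
P=np.radians(25);yaw=.01;M=np.array([584.5,-207.6,166])
R=tool(yaw,P);p=M+R.as_matrix()[:,0]*(38)+R.as_matrix()[:,2]*1.2
delta(p,R);print(arm.read_state()["wrist_torque"])
S=avg("side",3);T=avg("top",3)
cv2.imwrite("pics/g.png",np.hstack([crop(S,295,185,50,60,7,5),crop(T,313,150,50,60,7,5)]))
E
```

```text
clock: 16.3
position: [696.3, -207.3, 217.3]
ee_rot: [0.976, 0.004, 0.217, -0.001]
contact_force: [-1.1, 0.5, -1.0]
gripper_width: 15.1
grasp_force: 59.0
t 16.3 p [ 696.3 -207.3  217.3] yaw 0.009 pitch 0.4381 ydir [ 0.009 -1.    -0.001] j [-0.08  0.41 -0.08 -0.07 -0.65  1.71] F [-1.1  0.5 -1. ] w 15.1 g 59.0
delta [-85.   -0.8   0.3] [-0.    -0.002 -0.001] dist 85 rot 0.0
[0.00218876 1.05239782 0.01720355]
```

View pics/g.png

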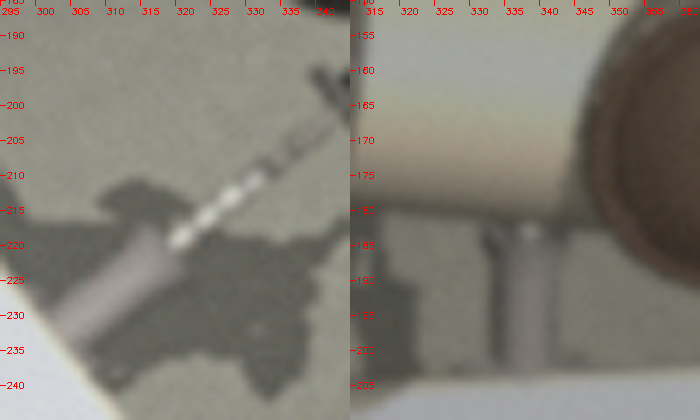

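The shaft enters the mouth near its centre (side (319,219.5), top (337.5,183)). Now I'll slide it in slowly while watching the force.

```bash
python3 jog.py '-4 0 0 0 0 0;-8 0 0 0 0 0;-12 0 0 0 0 0;-16 0 0 0 0 0;-20 0 0 0 0 0'; python3 - <<'E'
from h import *
st();s=arm.read_state();print(Ro.from_quat(s["ee_rot"]).inv().apply(s["contact_force"]),s["wrist_torque"])
E
```

```text
clock: 17.1
position: [677.8, -207.4, 208.6]
ee_rot: [0.976, 0.004, 0.217, -0.001]
contact_force: [0.3, 0.3, -1.9]
gripper_width: 15.0
grasp_force: 59.0
t 17.1 p [ 677.8 -207.4  208.6] yaw 0.009 pitch 0.4378 ydir [ 0.009 -1.    -0.001] j [-0.09  0.39 -0.13 -0.07 -0.61  1.72] F [ 0.3  0.3 -1.9] w 15.0 g 59.0
[-0.50818506 -0.31015837  1.81139263] [ 0.04346954  1.02503107 -0.03030634]
```

```bash
python3 jog.py '-5 0 0 0 0 0;-11 0 0 0 0 0;-17 0 0 0 0 0;-23 0 0 0 0 0;-29 0 0 0 0 0;-35 0 0 0 0 0'; python3 - <<'E'
from h import *
st();s=arm.read_state();print(Ro.from_quat(s["ee_rot"]).inv().apply(s["contact_force"]),s["wrist_torque"])
E
```

```text
clock: 17.7
position: [646.1, -207.7, 193.7]
ee_rot: [0.976, 0.005, 0.217, -0.001]
contact_force: [0.3, -0.1, -1.5]
gripper_width: 15.2
grasp_force: 59.0
t 17.7 p [ 646.1 -207.7  193.7] yaw 0.0091 pitch 0.4378 ydir [ 0.009 -1.    -0.001] j [-0.09  0.36 -0.22 -0.08 -0.56  1.73] F [ 0.3 -0.1 -1.5] w 15.2 g 59.0
[-0.37644895  0.11555611  1.51241007] [-0.00821686  0.97084311  0.00419644]
```

```bash
python3 jog.py '-6 0 0 0 0 0;-12 0 0 0 0 0;-17 0 0 0 0 0;-21 0 0 0 0 0;-23 0 0 0 0 0;-23 0 0 0 0 0'; python3 - <<'E'
from h import *
st();s=arm.read_state();print(Ro.from_quat(s["ee_rot"]).inv().apply(s["contact_force"]),s["wrist_torque"])
E
```

```text
clock: 18.3
position: [625.5, -207.9, 184.1]
ee_rot: [0.976, 0.004, 0.217, -0.001]
contact_force: [-0.2, -0.0, -1.2]
gripper_width: 15.1
grasp_force: 59.0
t 18.3 p [ 625.5 -207.9  184.1] yaw 0.009 pitch 0.4378 ydir [ 0.009 -1.    -0.001] j [-0.1   0.34 -0.27 -0.09 -0.52  1.75] F [-0.2 -0.  -1.2] w 15.1 g 59.0
[-0.71606014  0.02778276  1.00841816] [0.01527509 0.99692986 0.02679957]
```

```bash
python3 jog.py '-1 0 0 0 0 0;-2 0 0 0 0 0;-3 0 0 0 0 0;-4 0 0 0 0 0'; python3 - <<'E'
from h import *
st();s=arm.read_state();print(Ro.from_quat(s["ee_rot"]).inv().apply(s["contact_force"]),s["wrist_torque"])
P=np.radians(25);yaw=.01;M=np.array([584.5,-207.6,166])
R=tool(yaw,P);p=M+R.as_matrix()[:,0]*(38)+R.as_matrix()[:,2]*1.2
delta(p,R)
E
```

```text
clock: 18.7
position: [622.1, -207.9, 182.4]
ee_rot: [0.976, 0.005, 0.217, -0.001]
contact_force: [0.5, 1.2, -1.7]
gripper_width: 14.9
grasp_force: 59.0
t 18.7 p [ 622.1 -207.9  182.4] yaw 0.0091 pitch 0.4378 ydir [ 0.009 -1.    -0.001] j [-0.1   0.34 -0.28 -0.09 -0.52  1.75] F [ 0.5  1.2 -1.7] w 14.9 g 59.0
[-0.22422393 -1.20094328  1.72467444] [0.01070229 0.99069427 0.0120207 ]
delta [-3.  -0.6  0.1] [-0.    -0.002 -0.001] dist 3 rot 0.0
```

```bash
python3 jog.py '-1 0 0 0 0 0;-2 0 0 0 0 0;-3 0 0 0 0 0;-3 0 0 0 0 0'; python3 - <<'E'
from h import *
st();s=arm.read_state();print(Ro.from_quat(s["ee_rot"]).inv().apply(s["contact_force"]),s["wrist_torque"])
E
```

```text
clock: 19.1
position: [620.8, -207.9, 182.1]
ee_rot: [0.976, 0.005, 0.219, -0.001]
contact_force: [4.6, 1.2, -1.9]
gripper_width: 15.3
grasp_force: 58.7
t 19.1 p [ 620.8 -207.9  182.1] yaw 0.0098 pitch 0.4415 ydir [ 0.01 -1.    0.  ] j [-0.1   0.33 -0.29 -0.09 -0.51  1.75] F [ 4.6  1.2 -1.9] w 15.3 g 58.7
[ 3.35046394 -1.11343407  3.63129293] [ 0.11534394 -0.17486599  0.105412  ]
```

Contact is felt, with about 4 N along the axis where the collar should meet the mouth. I'll press slightly more and hold.

```bash
python3 jog.py '-1 0 0 0 0 0;-1.5 0 0 0 0 0;-1.5 0 0 0 0 0;-1.5 0 0 0 0 0;-1.5 0 0 0 0 0;-1.5 0 0 0 0 0;-1.5 0 0 0 0 0;-1.5 0 0 0 0 0'; python3 - <<'E'
from h import *
st();s=arm.read_state();print(Ro.from_quat(s["ee_rot"]).inv().apply(s["contact_force"]),s["wrist_torque"])
S=avg("side",4);cv2.imwrite("pics/i.png",crop(S,295,185,60,60,9,5))
E
```

```text
clock: 19.9
position: [620.7, -207.9, 182.3]
ee_rot: [0.975, 0.005, 0.22, -0.001]
contact_force: [7.6, 1.1, -2.9]
gripper_width: 15.1
grasp_force: 58.6
t 19.9 p [ 620.7 -207.9  182.3] yaw 0.0103 pitch 0.4444 ydir [ 0.01  -1.     0.001] j [-0.1   0.33 -0.29 -0.09 -0.51  1.75] F [ 7.6  1.1 -2.9] w 15.1 g 58.6
[ 5.63500187 -1.03673328  5.87027583] [ 0.19036893 -0.82680341  0.12888782]
```

View pics/i.png

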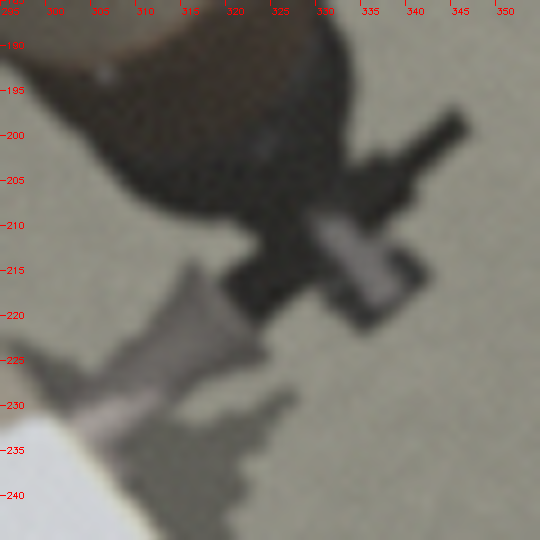

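The picture shows the collar flush on the flare (side (320,219)) and the handle in line with the tube, so the rod is seated and has been held. Drawing it out.

```bash
python3 jog.py '2 0 0 0 0 0;6 0 0 0 0 0;14 0 0 0 0 0;24 0 0 0 0 0;36 0 0 0 0 0;48 0 0 0 0 0;60 0 0 0 0 0;72 0 0 0 0 0;84 0 0 0 0 0;96 0 0 0 0 0' && python3 jog.py '12 0 0 0 0 0;24 0 0 0 0 0;34 0 0 0 0 0;38 0 0 0 0 0;38 0 -20 0 0 0;38 0 -50 0 0 0;38 0 -80 0 0 0;38 0 -80 0 0 0'; python3 - <<'E'
from h import *
st()
delta([595,11,262],tool(0.01))
E
```

```text
clock: 21.1
position: [706.1, -207.1, 221.6]
ee_rot: [0.976, 0.005, 0.217, -0.001]
contact_force: [0.3, -0.0, -1.4]
gripper_width: 14.9
grasp_force: 59.0
clock: 21.9
position: [705.6, -208.1, 318.1]
ee_rot: [0.975, 0.005, 0.223, 0.0]
contact_force: [-1.0, 0.8, -0.2]
gripper_width: 15.3
grasp_force: 59.1
t 21.9 p [ 705.6 -208.1  318.1] yaw 0.0106 pitch 0.4489 ydir [ 0.009 -1.     0.002] j [-0.08  0.35  0.08 -0.05 -0.85  1.69] F [-1.   0.8 -0.2] w 15.3 g 59.1
delta [-121.9 -220.2    3. ] [ 0.003 -0.449 -0.   ] dist 252 rot 0.45
```

```bash
python3 jog.py '0 -10 0 0 -0.02 0;0 -30 0 0 -0.07 0;0 -60 0 0 -0.13 0;0 -95 0 0 -0.2 0;0 -130 0 0 -0.27 0;-15 -160 0 0 -0.34 0;-40 -190 0 0 -0.4 0;-70 -210 0 0 -0.44 0;-100 -220 2 0 -0.45 0;-120 -220 3 0 -0.45 0' && python3 jog.py '0 0 0 0 0 0;0 0 0 0 0 0;0 0 0 0 0 0;0 0 0 0 0 0'; python3 - <<'E'
from h import *
st()
delta([593.5,12,200],tool(0.0))
S=avg("side");T=avg("top");np.save("S.npy",S);np.save("T.npy",T)
cv2.imwrite("pics/k.png",np.hstack([crop(S,205,110,100,120,4),crop(T,215,140,90,120,4)]))
E
```

```text
clock: 22.9
position: [593.8, 13.9, 253.7]
ee_rot: [1.0, 0.006, -0.009, 0.0]
contact_force: [-0.5, -0.7, -2.2]
gripper_width: 15.1
grasp_force: 59.0
clock: 23.3
position: [596.9, 11.8, 256.5]
ee_rot: [1.0, 0.004, -0.006, -0.0]
contact_force: [0.1, -0.0, -1.7]
gripper_width: 14.8
grasp_force: 59.0
t 23.3 p [596.9  11.8 256.5] yaw 0.0089 pitch -0.0115 ydir [ 0.009 -1.    -0.001] j [ 0.29  0.34 -0.04 -0.   -1.2   1.29] F [ 0.1 -0.  -1.7] w 14.8 g 59.0
delta [-2.7 -0.2 56.5] [-0.001  0.012  0.009] dist 57 rot 0.01
```

View pics/k.png

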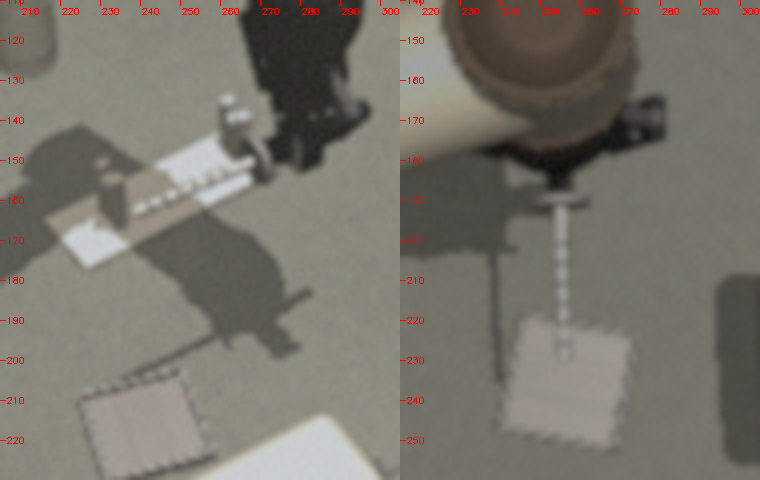

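```bash
python3 - <<'E'
from h import *
a=tri((237.7,162.7),(256.2,228.8));b=tri((269.8,149.2),(255.5,190.4));print(a,b)
s=arm.read_state();Rm=Ro.from_quat(s["ee_rot"]).as_matrix();o=s["position"]-1.2*Rm[:,2]
for d in(-133,-36):X=o+d*Rm[:,0];print(X,proj("side",X),proj("top",X))
S=np.load("S.npy").mean(2)
m=(S>150).astype(np.uint8);m[:, :236]=0;m[:, 266:]=0;m[:145]=0;m[165:]=0
# shaft centre per column by peak along predicted line
for c in range(238,266,3):
    r=proj("side",o-133*Rm[:,0])[1]+(c-proj("side",o-133*Rm[:,0])[0])*-.42
    i=int(round(r));print(c,round(r,1),np.round(S[i-5:i+6,c]).astype(int))
E
```

```text
[464.39385274   9.11354279 261.60247767] [560.44469696   6.9735438  263.12617731]
[463.0978829   10.50645655 259.15498352] [238.19074774 163.00396219] [255.28791651 230.36369787]
[560.08674639  11.39189246 257.98179922] [268.57645547 149.60916967] [253.84348822 190.64344323]
238 163.1 [142 138 143 156 162 148 133 139 140 143 142]
241 161.8 [143 138 141 155 168 154 125 131 140 143 140]
244 160.6 [141 140 146 170 178 148 128 138 146 142 143]
247 159.3 [164 146 142 164 184 167 128 122 136 144 144]
250 158.0 [203 200 188 176 167 145 122 131 142 144 141]
253 156.8 [204 202 191 171 157 149 154 159 147 143 134]
256 155.5 [205 196 185 175 173 159 178 203 206 189 152]
259 154.3 [206 203 191 187 186 171 163 186 205 204 186]
262 153.0 [113 152 182 194 180 155 163 193 204 200 169]
265 151.7 [ 68  75 118 171 180 161 171 199 205 185 143]
```

The tip (side (238,163), top (256,229)) triangulates to (464,9,262) and the collar to z=263, so the rod is level. One last trim puts the tip over the tray's middle.

```bash
python3 jog.py '-1 -0.5 8 0 0.004 0.003;-2 -1 20 0 0.008 0.006;-3 -1 35 0 0.012 0.009;-3 -1 45 0 0.012 0.009;-3 -1 50 0 0.012 0.009;-3 -1 50 0 0.012 0.009;-3 -1 50 0 0.012 0.009;-3 -1 50 0 0.012 0.009;-3 -1 50 0 0.012 0.009;-3 -1 50 0 0.012 0.009'; python3 jog.py '0 0 0 0 0 0;0 0 0 0 0 0;0 0 0 0 0 0;0 0 0 0 0 0'>/dev/null; python3 - <<'E'
from h import *
st()
s=arm.read_state();Rm=Ro.from_quat(s["ee_rot"]).as_matrix();print("tip",s["position"]-133*Rm[:,0])
T=vision.get_image("top");S=vision.get_image("side");cv2.imwrite("pics/l.png",np.hstack([cv2.resize(S,(400,300)),cv2.resize(T,(400,300))]))
E
```

```text
clock: 24.7
position: [592.6, 12.8, 206.8]
ee_rot: [1.0, 0.0, 0.0, -0.0]
contact_force: [-0.6, -0.5, -1.5]
gripper_width: 15.0
grasp_force: 59.0
t 25.1 p [592.4  12.8 206.4] yaw 0.0003 pitch -0.0002 ydir [ 0.    -1.    -0.001] j [ 0.29  0.36 -0.14 -0.   -1.07  1.28] F [-0.5 -0.6 -1.7] w 14.9 g 59.0
tip [459.38134807  12.75050773 206.38664274]
```

View pics/l.png

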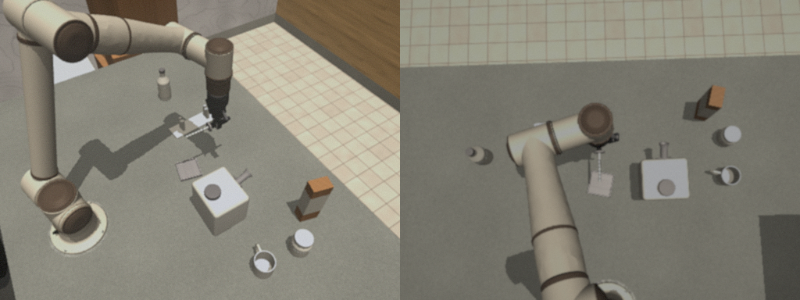

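The carton stands upright at (712,103) in the right half of the picture, and the bottle, jar and cup look undisturbed. The rod is held level with its tip over the tray, so I'm handing in.

```bash
python3 -c "
from bench import arm, vision
print(arm.job_done())"
```

```text
the job is handed in; nothing more can be done
None
```

I handed the job in at about 25 s: the carton stands upright about 22 cm from the tube's mouth, the rod was seated and drawn out, and it is now held level with its tip above the middle of the tray, about 20 cm up; I have no verdict from the judge.

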